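# Lock the power module in the sloped jig with its wedge

## Robot

A 6-joint arm with a two-finger parallel gripper is mounted at the origin on a cart in front of the work surface, level with it; the furniture and walls round the work are solid. World frame = base frame: x ahead of the robot, y to its left, z up, the work surface at z = 0. Lengths are in m, angles in rad, forces in N, time in s.
With the tool pointing down it reaches from about 0.325 to 0.925 m from the base axis. Payload 3.1 kg.
Tool frame: the origin (TCP) lies on the front face of the gripper's body, between the roots of the fingers; the fingertips stand r.tip_extent ahead of it and the grasp point (between the pads) lies 54 mm ahead of it (r.tip_extent is the distance from the TCP to the fingertips, in m); z points along the fingers, y is the line along which they close (so a half turn about z gives the same grasp; the last joint's range is limited). The gripper opens to 85 mm and grips with 20 to 120 N. Pads are 22 mm wide; open, the fingers measure 114 mm over their backs; the gripper's body (76 mm by 85 mm) begins 54 mm behind the grasp point. The pads swing forward as they close: fully open they stand 13 mm farther back than shut.
Start: joints at [-1.271, 0.217, 1.613, -0, 1.311, -0.112], TCP at [0.25, -0.573, 0.304] pointing down, gripper open.
Joint ranges: [-2.75, 2.75], [-0.78, 2.1], [0.31, 2.55], [-1.13, 4.27], [0.13, 2.63], [-2.58, 2.58]. Speed limits (rad/s): [2.79, 2.79, 3.14, 3.14, 3.14, 3.14].

## Interface

Orientations are given as a unit quaternion [x, y, z, w].
In Python, from rig import r, vision, finder gives the robot as it stands.
- The arm moves only by the shell command python3 -m handwheel 'ROWS' [OPENING]. ROWS is JSON, a list of rows, each an object with "slide": the shift along the tool's x, y, z in m, a list of three; "twist": the turn about the tool's z in rad. A call has 1 to 8 rows; each row is the pose to reach, as a shift and turn from the pose commanded when the call began, along the tool's axes at that moment; what a row does not reach only later rows make up. A row lasts 1/10 s, in which the tool goes at most 50 mm and 8.59 degrees, less where a joint would pass 70% of its speed; a pose out of reach is approached as far as the arm can. A call with a gripper value outside its range is refused whole. OPENING is the closure, from 0 (fully open) to 1 (shut), set as the call begins (- or left out, the last holds). The fingers move at their own pace and stop on an object; the grip force is fixed at half the most. Time passes only in rows, so rows that repeat a pose let the fingers close. It gives the time, the measured TCP pose, the force, the opening and the grip force at its end, in the units of the state.
- r.observe(): the state, without advancing time (a new reading comes with each control period).
- vision.grab_frame(name): name is "scene" or "top" or "wrist"; returns the picture (480x640x3 uint8, red, green, blue); there is no depth.
- vision.camera_model(name): a dict with "vfov" (degrees; the focal length in pixels is half the picture's height over the tangent of half this angle, whatever the lens; pixels are square), "cx", "cy" (the principal point, pixels), "R" (3x3) and "t" (3): a world point X has camera coordinates R X + t. Camera axes: x right, y down, z forward; pixel columns grow to the right and rows downward; lengths in m; the calibration is good to about 2 mm. A picture is of the moment at which its call begins: read the wrist's pose just before it. camera_model takes no time and is no camera call; for the wrist camera it gives the pose at the moment of the call.
- r.sign_off(): hands the job in; it is judged then, once.
Trained networks look in the newest picture that a camera, given by its name, has taken for a name from the list of things; names that differ only in an ending like _2 or _b are one class to them, and where a whole thing is asked for, a point or a joint stands for the part that bears it (a point fixed in the world has none). Each returns a list of dicts, best first, with "score" (0 to 1); they miss things now and then, are a little off and sometimes report something else, mostly with a low value. They report only what shows in the picture. A call takes as long as a camera call. They do not tell look-alikes from the thing itself.
- finder.spot_in(camera, thing): "centre" ([x, y, z] in m, in the coordinates of the camera as it stood for that picture, good to about 4 mm: the middle of the surface that is visible of it).
- finder.mark_of(camera, thing): "centre" ([x, y, z] in m, in the coordinates of the camera as it stood for that picture, good to about 4 mm: a listed point, or the origin of a listed thing).
The state is a dict: "clock": time; "joint_positions": joint angles; "qvel": joint speeds; "effort": joint torques, N m; "ee_pos": TCP position; "orientation": TCP orientation; "contact_force": force on the tool from outside, world axes, zero at the start; "wrist_torque": the same for the moment, N m; "gripper_width": opening from 0.0 (shut) to 1.0 (fully open); "grip_force": force on a finger pad.
Only numpy, scipy, OpenCV 4.12 (cv2) and the standard library are available. Lean on these libraries where they do the work, as an engineer would, in place of code of your own. Each camera call takes 0.05 s, during which the arm holds its last target. There are 200 camera calls.

## Task

Take the thick steel wedge out of the grey stand, put it thin end first into the slot of the sloped jig beside the power module's carriage and let go of it while it still stands loose there. Then tap or push it down on its head, in line with the slot, until the head sits fully home on the jig and the carriage is locked tight; leave the thin wedge and everything else on the bench where it is.

Things in the scene. Friction and masses are not known exactly. Their poses are not given: they have to be found in the camera images.
- wedge_mid (a point): centre of the thick steel wedge, 74 mm long: 37 mm from its thin end and 37 mm from the top of its head, on its axis. z runs from thin end to head. The bright blade is 50 mm long, 20 mm wide (x) and 6 mm (thin end) to 14.7 mm (at the head) thick (y); both faces slope 5 degrees; half a turn about z changes nothing. Mass 0.08 to 0.17 kg
- wedge_head (a point): centre of the thick wedge's dark rectangular head, 32 mm (x) by 24 mm (y) by 24 mm high, edges rounded; its underside is the shoulder. Same axes as wedge_mid. At the start the wedge stands upright in a pocket of the stand, head up, shoulder about 20 mm above the stand, with about 1 to 2 mm of play
- thin_wedge_mid (a point): centre of the thin wedge in the stand's other pocket, to be left there: also 74 mm long, head 32 (x) by 14 (y) by 24 mm, blade 6 to 10.4 mm thick; same point and axes as wedge_mid. It may lean a few degrees. Which pocket holds which wedge varies
- holder_top (a point): centre of the top face of the grey stand, a block 136 (x) by 52 (y) by 36 mm high fixed to the bench (z up). Two pockets in a row along its x, at x = -34 and +34 mm; the wedges stand in them with their y along its y
- slot_mouth (a point): centre of the mouth of the slot in the sloped jig (fixed to the bench). z points out of the slot, 30 degrees from vertical, leaning to the robot's right; x up the slope; y level. The slot is 24 mm long (x), 11.2 mm wide (y) at the mouth, narrows downwards by 5 degrees on both sides and is over 50 mm deep. A home wedge's shoulder rests at this point's level
- carriage (a joint): how far (m) the wedge has pushed the carriage with the power module sideways (slot's +y) against stiff springs: 0 at the start, 0.0035 with the wedge home. The wedge (its z and y along the slot's, y either way) drops in freely about 30 mm and stands loose there, shoulder about 20 mm above the mouth, leaning up to 8 degrees along x
- wedge: the thick wedge again, origin at its thin end, axes as wedge_mid. Driving it the last 20 mm takes a push on the head along the slot's -z that grows to 12 to 18 N; its axis drifts 1.75 mm to the slot's +y, and once driven it stays by friction
- capacitor: bystander: dark upright cylinder, diameter 35 mm, 58 mm high; origin at the centre of its foot
- fuse: bystander: white cartridge fuse lying down, 22 x 58 x 22 mm (long along its y); origin under its centre
- tape: bystander: flat roll of tape, diameter 62 mm, 15 mm high; origin under its centre
- driver: bystander: screwdriver lying down, 27 x 168 x 28 mm (long along its y, handle at +y); origin under its middle
- jig: the sloped jig, its base 150 x 170 mm on the bench (origin at the bench; z up, x towards its high side). Seen in slot_mouth's axes: at the slot's -y side stands the fixed jaw block (to y = -34 mm, x -22 to 22 mm), as high as the mouth; at its +y side, nearer the robot, the carriage, its cheek 3 mm lower, with the black power module (y 23 to 57 mm, top 17 mm below the mouth) and an end stop (to y = 81 mm)
Mind the look-alikes: they are no part of the job. What is shaped like the wedge but purple or yellow is not meant.

How it is judged:
On the way, in this order (a step that is already met when the one before it is completed fails the run):
1. the thick wedge stands loose in the slot, thin end at least 18 mm below the mouth and its head still at least 5 mm short of home, and nothing of the gripper touches it (z of wedge_mid in the frame of slot_mouth between -0.008 and 0.019 m and x of wedge_mid in the frame of slot_mouth between -0.012 and 0.012 m and y of wedge_mid in the frame of slot_mouth between -0.008 and 0.008 m and angle between the z axis of wedge_mid and the z axis of slot_mouth, either way round below 0.3 rad and contact force between the fingers and wedge below 0.05 N), for 0.2 s.
2. the wedge's head is home (within 3 mm) and the carriage is pushed over by at least 2.9 mm (z of wedge_mid in the frame of slot_mouth below -0.01 m and value of joint carriage above 0.0029 m), for 0.2 s.
At the end, for the whole second after the job is handed in: The thick wedge sits in the slot in line with it (within 7 degrees), its head within 3 mm of resting on the jig, at rest and released; it holds the carriage pushed over by at least 2.9 mm. The thin wedge is still in its pocket (moved less than 20 mm) (all of step 2 and x of wedge_mid in the frame of slot_mouth between -0.006 and 0.006 m and angle between the z axis of wedge_mid and the z axis of slot_mouth, either way round below 0.12 rad and linear speed of wedge below 0.01 m/s and distance of thin_wedge_mid from where it was at the start of the episode below 0.02 m); the robot touches nothing.
It fails at once if the thin wedge is taken out of its pocket or moved more than 25 mm (distance of thin_wedge_mid from where it was at the start of the episode above 0.025 m).
It fails at once if a bystander (capacitor, fuse, tape, screwdriver) is moved more than 30 mm (distance of any of capacitor, fuse, tape, driver from where it was at the start of the episode above 0.03 m).
It also fails if it takes over 48 s, if anything falls off the work surface, if the arm or the gripper's body presses on something with over 40 N, if the wrist force passes 120 N, or if a joint passes its speed limit or range.

## Working session

There is one attempt and no reset: what is moved stays moved. The work goes in short steps, Python scripts to look and compute and a shell command to move; the robot and the scene stay as the last step left them, time stands still between calls to the robot, and variables do not carry over. Pictures are saved under pics/ and viewed, at most 10 in all, crops included, and the job is handed in when it is done.

```bash
ls; mkdir -p pics
cat > h.py <<'E'
import numpy as np, cv2
from rig import r, vision, finder
from scipy.spatial.transform import Rotation as Ro
def grab(c,fn=None):
    m=vision.camera_model(c); im=vision.grab_frame(c)
    if fn: cv2.imwrite('pics/'+fn,im[...,::-1])
    return im,m
def w(m,p): return np.array(m['R']).T@(np.array(p)-np.array(m['t']))
def px(m,X):
    c=np.array(m['R'])@np.array(X)+np.array(m['t']); f=240/np.tan(np.radians(m['vfov'])/2)
    return np.array([m['cx']+f*c[0]/c[2],m['cy']+f*c[1]/c[2]])
def tool():
    s=r.observe(); return np.array(s['ee_pos']),Ro.from_quat(s['orientation']).as_matrix(),s
E
python3 - <<'E'
from h import *
np.set_printoptions(precision=4,suppress=True)
p,R,s=tool(); print(s['clock'],p,R,r.tip_extent)
for c in ['top','scene']:
    im,m=grab(c,c+'0.png'); print(c,np.array(m['t']),m['vfov'])
    for n in ['wedge_mid','wedge_head','thin_wedge_mid','holder_top','slot_mouth','jig','capacitor','fuse','tape','driver']:
        for d in finder.mark_of(c,n)[:3]:
            X=w(m,d['centre']); print(c,n,round(d['score'],2),X,px(m,X).round())
print(r.observe()['clock'])
E
```

```text
pics
0.0 [ 0.25   -0.5721  0.3025] [[ 0.9164  0.4003 -0.0007]
 [ 0.4003 -0.9164  0.0023]
 [ 0.0003 -0.0024 -1.    ]] 0.0726
top [0.0514 0.556  1.541 ] 46.445334913421945
top wedge_mid 0.63 [ 0.6155 -0.1027  0.0418] [378. 211.]
top wedge_mid 0.62 [0.6679 0.0239 0.0411] [333. 192.]
top wedge_mid 0.4 [0.5352 0.0056 0.0363] [339. 240.]
top wedge_head 0.65 [ 0.5523 -0.1896  0.0609] [411. 233.]
top wedge_head 0.5 [0.67   0.0256 0.0591] [332. 191.]
top wedge_head 0.49 [ 0.6137 -0.0956  0.0681] [376. 211.]
top thin_wedge_mid 0.55 [ 0.4384 -0.0186 -0.0013] [347. 275.]
top thin_wedge_mid 0.41 [ 0.5455 -0.0987  0.0402] [377. 236.]
top holder_top 0.9 [ 0.5779 -0.1043  0.0368] [378. 225.]
top slot_mouth 0.61 [0.55   0.223  0.1017] [258. 232.]
top jig 0.79 [0.5358 0.2431 0.0005] [255. 240.]
top jig 0.75 [ 0.6153 -0.1013  0.0416] [378. 211.]
top fuse 0.67 [ 0.4419 -0.0169 -0.0026] [346. 274.]
top tape 0.81 [0.6852 0.383  0.0047] [207. 188.]
top tape 0.42 [0.553  0.2221 0.1014] [259. 231.]
top driver 0.75 [ 0.6341 -0.3083  0.0033] [449. 207.]
top driver 0.2 [ 0.5357  0.2477 -0.0006] [254. 240.]
scene [ 0.2566 -0.23    1.7572] 43.69091882971832
scene wedge_mid 0.78 [ 0.5627 -0.189   0.0344] [231. 226.]
scene wedge_mid 0.7 [ 0.6151 -0.1015  0.0411] [247. 246.]
scene wedge_mid 0.67 [0.5427 0.0009 0.0342] [302. 247.]
scene wedge_head 0.87 [0.6702 0.0275 0.0667] [279. 267.]
scene wedge_head 0.79 [ 0.6166 -0.1009  0.0688] [246. 236.]
scene wedge_head 0.7 [ 0.5384 -0.0008  0.061 ] [303. 236.]
scene thin_wedge_mid 0.6 [ 0.5498 -0.1006  0.0445] [264. 231.]
scene slot_mouth 0.68 [0.5542 0.2266 0.1017] [392. 256.]
scene slot_mouth 0.54 [ 0.5484 -0.1032  0.0452] [263. 230.]
scene jig 0.93 [0.5374 0.2466 0.0008] [401. 293.]
scene capacitor 0.92 [0.5521 0.4003 0.0013] [468. 323.]
scene fuse 0.73 [ 0.4465 -0.019   0.0024] [317. 236.]
scene tape 0.71 [0.6856 0.3798 0.0023] [432. 359.]
scene driver 0.52 [ 0.6393 -0.3017  0.0005] [175. 239.]
1.1
```

Run:
```python
import cv2,numpy as np
a=cv2.imread('pics/top0.png')[150:300,190:470];b=cv2.imread('pics/scene0.png')[190:390,150:500]
a=cv2.resize(a,(560,300),interpolation=3);b=cv2.resize(b,(525,300),interpolation=3)
o=np.zeros((600,560,3),np.uint8);o[:300]=a;o[300:,:525]=b
cv2.imwrite('pics/c0.png',o)
```

```text
(no output)
```

View pics/c0.png

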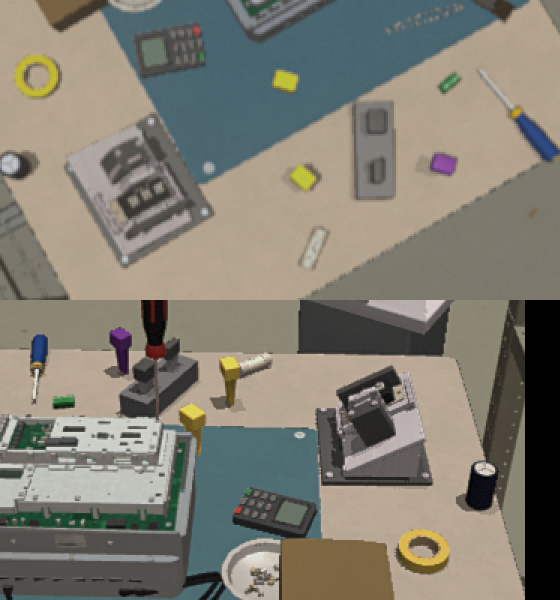

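The composite picture shows the dark thick-headed wedge in the stand's far pocket at (376,122) in the top crop, with the thin wedge at (377,170). The jig's x points left and down, so its yaw is about 120°. The yellow and purple wedges are look-alikes. The tool can't tilt, so I'll pivot the gripped wedge 30° against its pocket as it comes out.

```bash
python3 -m handwheel '[{"slide":[0.033,-0.018,0],"twist":-0.14},{"slide":[0.066,-0.036,0],"twist":-0.28},{"slide":[0.1,-0.054,0],"twist":-0.42},{"slide":[0.133,-0.072,0],"twist":-0.56},{"slide":[0.166,-0.09,0],"twist":-0.7},{"slide":[0.2,-0.108,0],"twist":-0.84},{"slide":[0.233,-0.126,0],"twist":-0.98},{"slide":[0.26,-0.14,0],"twist":-1.12}]' 0
cat >> h.py <<'E'
def go(X,yaw=None):
    p,R,s=tool(); a=np.degrees(np.arctan2(R[1,0],R[0,0]))
    print('t',round(s['clock'],2),'tcp',p.round(4),'yaw',a.round(2),'slide',(R.T@(np.array(X)-p)).round(4),'twist',None if yaw is None else -np.radians((yaw-a+180)%360-180).round(3),'q6',round(s['joint_positions'][5],2),'F',np.round(s['contact_force'],1),'grip',s['gripper_width'],s['grip_force'])
E
python3 -c "
from h import *
go([.6,-.12,.23],180)"
```

```text
clock: 1.9
ee_pos: [0.4334, -0.3386, 0.3041]
orientation: [0.718, 0.696, 0.0, 0.0]
contact_force: [-0.0, 0.2, 0.5]
gripper_width: 0.998
grip_force: 0.0
t 1.9 tcp [ 0.4334 -0.3386  0.3041] yaw 88.14 slide [0.2239 0.1594 0.0742] twist -1.603 q6 -0.76 F [-0.   0.2  0.5] grip 0.9978133332645528 0.0
```

```bash
python3 -m handwheel '[{"slide":[0.028,0.02,0.009],"twist":-0.14},{"slide":[0.056,0.04,0.018],"twist":-0.28},{"slide":[0.084,0.06,0.027],"twist":-0.42},{"slide":[0.112,0.08,0.036],"twist":-0.56},{"slide":[0.14,0.1,0.045],"twist":-0.7},{"slide":[0.168,0.12,0.054],"twist":-0.84},{"slide":[0.196,0.14,0.063],"twist":-0.98},{"slide":[0.224,0.16,0.07],"twist":-1.12}]' 0 >/dev/null
python3 -m handwheel '[{"slide":[0,0,0],"twist":-0.12},{"slide":[0,0,0],"twist":-0.24},{"slide":[0,0,0],"twist":-0.36},{"slide":[0,0,0],"twist":-0.483},{"slide":[0,0,0],"twist":-0.483}]'
cat > look.py <<'E'
import sys
from h import *
np.set_printoptions(precision=4,suppress=True)
im,m=grab('wrist',sys.argv[1]); print('cam',-np.array(m['R']).T@np.array(m['t']))
for n in sys.argv[2:]:
    for f in (finder.mark_of,finder.spot_in):
        for d in f('wrist',n)[:3]:
            X=w(m,d['centre']); print(f.__name__,n,round(d['score'],2),X,px(m,X).round())
E
python3 look.py w1.png wedge_head wedge_mid holder_top
python3 -c "
from h import *
go([.615,-.102,.122],180)"
```

```text
clock: 3.2
ee_pos: [0.6011, -0.1227, 0.2339]
orientation: [0.003, 1.0, 0.0, 0.0]
contact_force: [-1.0, 0.2, 0.1]
gripper_width: 1.002
grip_force: 0.0
cam [ 0.5201 -0.1228  0.3037]
call wedge_head 0.96 [ 0.6138 -0.0939  0.0684] [359. 262.]
call wedge_head 0.93 [0.6704 0.0314 0.0649] [508. 324.]
call wedge_head 0.92 [ 0.5547 -0.194   0.064 ] [222. 184.]
call wedge_head 0.87 [0.6667 0.023  0.0749] [505. 326.]
call wedge_head 0.85 [ 0.6071 -0.0955  0.0801] [359. 260.]
call wedge_head 0.84 [ 0.554  -0.1919  0.0755] [220. 186.]
call wedge_mid 0.91 [ 0.5543 -0.1922  0.0333] [235. 178.]
call wedge_mid 0.72 [ 0.6145 -0.104   0.0458] [343. 253.]
call wedge_mid 0.69 [ 0.5413 -0.0011  0.0348] [474. 160.]
call wedge_mid 0.79 [0.6623 0.0169 0.0741] [498. 321.]
call wedge_mid 0.72 [ 0.607  -0.1051  0.0821] [346. 260.]
call wedge_mid 0.63 [ 0.539  -0.0076  0.0735] [490. 161.]
call holder_top 0.71 [ 0.576  -0.1014  0.0381] [347. 205.]
call holder_top 0.68 [ 0.5634 -0.1048  0.0363] [343. 189.]
t 3.55 tcp [ 0.601  -0.1229  0.2339] yaw 179.56 slide [-0.0138  0.021   0.1119] twist -0.008 q6 -1.88 F [-1.2  0.6 -0.5] grip 0.9980730497168864 0.0
```

View pics/w1.png

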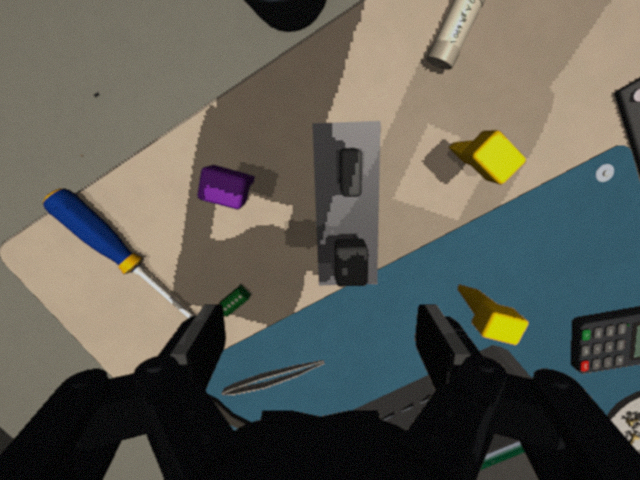

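The wrist view shows the thick wedge's dark head at about (351,260) in the stand (313–379, 122–285). The thin one is at (350,172). The stand's yaw is about 1°. Head estimate is (0.613, -0.100, 0.068), so I'll grasp it now.

```bash
python3 -m handwheel '[{"slide":[-0.012,0.023,0.02],"twist":-0.02},{"slide":[-0.012,0.023,0.05],"twist":-0.02},{"slide":[-0.012,0.023,0.08],"twist":-0.02},{"slide":[-0.012,0.023,0.1],"twist":-0.02},{"slide":[-0.012,0.023,0.11],"twist":-0.02},{"slide":[-0.012,0.023,0.11],"twist":-0.02}]' 0
python3 -m handwheel '[{"slide":[0,0,0],"twist":0},{"slide":[0,0,0],"twist":0},{"slide":[0,0,0],"twist":0},{"slide":[0,0,0],"twist":0},{"slide":[0,0,0],"twist":0},{"slide":[0,0,0],"twist":0},{"slide":[0,0,0],"twist":0},{"slide":[0,0,0],"twist":0}]' 1
python3 look.py w2.png wedge_head wedge_mid
```

```text
clock: 4.15
ee_pos: [0.612, -0.0996, 0.1221]
orientation: [-0.006, 1.0, 0.001, -0.002]
contact_force: [-0.4, 0.1, 0.4]
gripper_width: 0.998
grip_force: 0.0
clock: 4.95
ee_pos: [0.6139, -0.1001, 0.1251]
orientation: [-0.007, 1.0, -0.0, 0.001]
contact_force: [-1.2, -0.1, 5.7]
gripper_width: 0.271
grip_force: 59.2
cam [ 0.5328 -0.1018  0.1947]
call wedge_head 0.93 [ 0.612  -0.0999  0.0673] [322. 322.]
call wedge_head 0.73 [0.6686 0.0319 0.0663] [585. 424.]
call wedge_head 0.65 [ 0.5562 -0.1928  0.0605] [ 95. 190.]
call wedge_head 0.77 [ 0.6043 -0.0974  0.0772] [329. 319.]
call wedge_head 0.75 [ 0.555  -0.1882  0.074 ] [ 83. 193.]
call wedge_head 0.74 [ 0.5315 -0.0043  0.0709] [595. 133.]
call wedge_mid 0.97 [ 0.5556 -0.1934  0.0308] [133. 179.]
call wedge_mid 0.91 [0.6694 0.0244 0.0364] [533. 382.]
call wedge_mid 0.72 [0.54   0.0023 0.0344] [543. 152.]
call wedge_mid 0.9 [ 0.6025 -0.1064  0.0823] [306. 321.]
call wedge_mid 0.67 [0.6609 0.0175 0.0623] [554. 405.]
call wedge_mid 0.64 [ 0.5361 -0.0068  0.0707] [584. 146.]
```

View pics/w2.png

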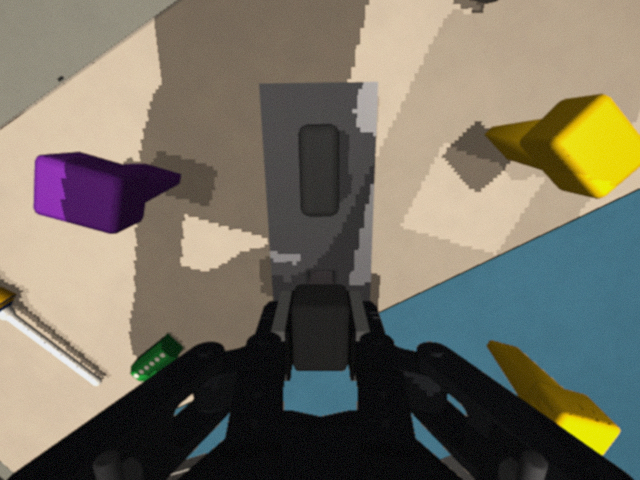

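Gripped: the width is about 23 mm and the dark head sits between the pads at (320,325). Next I'll lift about 18 mm and pivot with the tip still in the pocket.

```bash
python3 -m handwheel '[{"slide":[0,0,-0.007],"twist":0},{"slide":[0,0,-0.014],"twist":0},{"slide":[0,0,-0.021],"twist":0},{"slide":[0,0,-0.021],"twist":0}]' 1
python3 -m handwheel '[{"slide":[-0.003,0,-0.021],"twist":0},{"slide":[-0.006,0,-0.021],"twist":0},{"slide":[-0.009,0,-0.021],"twist":0},{"slide":[-0.012,0,-0.021],"twist":0},{"slide":[-0.012,0,-0.021],"twist":0}]' 1
```

```text
clock: 5.6
ee_pos: [0.6139, -0.1001, 0.1462]
orientation: [-0.007, 1.0, -0.0, 0.001]
contact_force: [0.3, -0.7, -0.1]
gripper_width: 0.265
grip_force: 58.8
clock: 6.1
ee_pos: [0.625, -0.0996, 0.1648]
orientation: [-0.007, 1.0, 0.0, -0.001]
contact_force: [-0.1, -0.6, -1.0]
gripper_width: 0.271
grip_force: 58.8
```

```bash
python3 -c "
from h import *
go([.6139,-.1001,.146])
grab('wrist','w3.png'); grab('scene','s3.png')
a=cv2.imread('pics/w3.png')[60:460,160:480];b=cv2.imread('pics/scene0.png');b=cv2.imread('pics/s3.png')[180:280,200:280]
cv2.imwrite('pics/c3.png',np.hstack([a,cv2.resize(b,(320,400),interpolation=3)]))"
```

```text
t 6.1 tcp [ 0.625  -0.0996  0.1648] yaw -179.24 slide [ 0.0111 -0.0004  0.0188] twist None q6 -1.85 F [-0.1 -0.6 -1. ] grip 0.27096170258170593 58.80657613277435
```

View pics/c3.png

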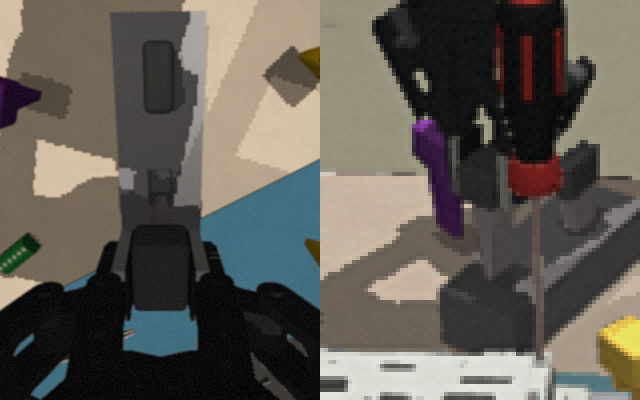

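The left half shows the wedge hanging out of the pocket, its tip near (160,190). The right half shows it roughly upright. My second call raised it a further 21 mm, because rows count from each new call. I'll go back down into the pocket and pivot there.

```bash
python3 -m handwheel '[{"slide":[0.006,0,0],"twist":0},{"slide":[0.0115,0,0],"twist":0},{"slide":[0.0115,0,0],"twist":0},{"slide":[0.0115,0,0.006],"twist":0},{"slide":[0.0115,0,0.012],"twist":0},{"slide":[0.0115,0,0.018],"twist":0},{"slide":[0.0115,0,0.022],"twist":0},{"slide":[0.0115,0,0.022],"twist":0}]' 1
```

```text
clock: 7.0
ee_pos: [0.613, -0.0997, 0.1425]
orientation: [-0.007, 1.0, 0.0, -0.001]
contact_force: [0.5, 0.4, -0.9]
gripper_width: 0.271
grip_force: 58.8
```

```bash
python3 -m handwheel '[{"slide":[-0.003,0,0],"twist":0},{"slide":[-0.006,0,0],"twist":0},{"slide":[-0.009,0,0],"twist":0},{"slide":[-0.009,0,0],"twist":0}]' 1
python3 -m handwheel '[{"slide":[-0.003,0,0],"twist":0},{"slide":[-0.006,0,0],"twist":0},{"slide":[-0.009,0,0],"twist":0},{"slide":[-0.009,0,0],"twist":0}]' 1
```

```text
clock: 7.4
ee_pos: [0.6186, -0.0995, 0.1423]
orientation: [-0.007, 1.0, 0.001, -0.007]
contact_force: [-9.3, -1.0, 2.7]
gripper_width: 0.268
grip_force: 59.4
clock: 7.8
ee_pos: [0.6273, -0.0992, 0.1421]
orientation: [-0.007, 1.0, 0.001, -0.007]
contact_force: [-10.3, 0.9, 2.1]
gripper_width: 0.272
grip_force: 59.4
```

```bash
python3 -m handwheel '[{"slide":[-0.003,0,0],"twist":0},{"slide":[-0.006,0,-0.001],"twist":0},{"slide":[-0.008,0,-0.001],"twist":0},{"slide":[-0.008,0,-0.001],"twist":0}]' 1
python3 -m handwheel '[{"slide":[-0.003,0,-0.001],"twist":0},{"slide":[-0.006,0,-0.001],"twist":0},{"slide":[-0.009,0,-0.001],"twist":0},{"slide":[-0.009,0,-0.001],"twist":0}]' 1
python3 -c "
from h import *
grab('wrist','w4.png'); grab('scene','s4.png')
a=cv2.imread('pics/w4.png')[60:460,160:480];b=cv2.imread('pics/s4.png')[180:280,200:280]
cv2.imwrite('pics/c4.png',np.hstack([a,cv2.resize(b,(320,400),interpolation=3)]))"
```

```text
clock: 8.2
ee_pos: [0.6343, -0.099, 0.142]
orientation: [-0.007, 1.0, 0.001, -0.008]
contact_force: [-11.0, -0.6, -0.7]
gripper_width: 0.267
grip_force: 59.1
clock: 8.6
ee_pos: [0.6432, -0.0988, 0.1427]
orientation: [-0.007, 1.0, 0.001, -0.009]
contact_force: [-10.3, -0.4, -0.6]
gripper_width: 0.27
grip_force: 58.9
```

View pics/c4.png

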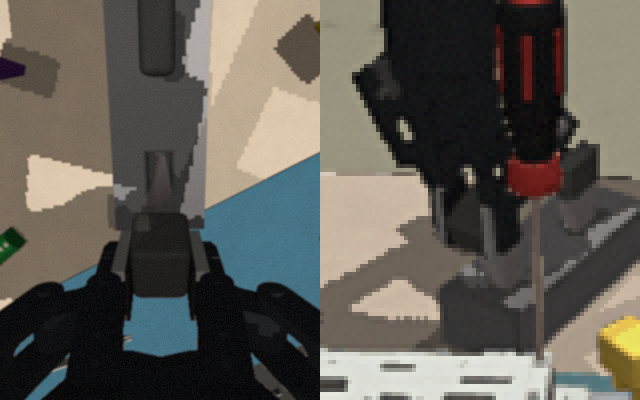

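The left half shows the head tilted away, with the blade's tapered side visible at (160,150–210). The right half shows the wedge leaning about 25–30° with its head away from the thin wedge, which is what I wanted. Now lift it and carry it to the jig.

```bash
python3 -m handwheel '[{"slide":[0,0,-0.03],"twist":0},{"slide":[0,0,-0.07],"twist":0},{"slide":[0,0,-0.11],"twist":0},{"slide":[0,0,-0.13],"twist":0}]' 1
python3 -m handwheel '[{"slide":[0.009,0.036,0],"twist":0.13},{"slide":[0.018,0.072,0],"twist":0.26},{"slide":[0.027,0.108,0],"twist":0.39},{"slide":[0.036,0.145,0],"twist":0.53},{"slide":[0.045,0.18,0],"twist":0.66},{"slide":[0.055,0.217,0],"twist":0.8},{"slide":[0.064,0.253,0],"twist":0.93},{"slide":[0.073,0.29,0],"twist":1.06}]' 1
python3 look.py w5.png slot_mouth jig wedge_mid wedge_head
python3 -c "
from h import *
for c in ('top','scene'):
    im,m=grab(c,c+'5.png')
    for n in ('slot_mouth','wedge_mid','wedge_head','wedge'):
        for d in finder.mark_of(c,n)[:4]: print(c,n,round(d['score'],2),w(m,d['centre']).round(4))
go([.57,.19,.218],120)"
```

```text
clock: 9.1
ee_pos: [0.6511, -0.0999, 0.2817]
orientation: [-0.007, 1.0, -0.001, 0.004]
contact_force: [0.9, -0.2, 0.2]
gripper_width: 0.268
grip_force: 59.1
clock: 9.9
ee_pos: [0.5719, 0.1912, 0.2767]
orientation: [0.502, 0.865, 0.001, 0.001]
contact_force: [1.0, -0.2, -1.3]
gripper_width: 0.265
grip_force: 59.1
cam [0.5311 0.2599 0.3465]
call slot_mouth 0.42 [ 0.5783 -0.0995  0.0364] [205. 426.]
call slot_mouth 0.63 [0.5181 0.242  0.0797] [293. 145.]
call jig 0.8 [ 0.5348  0.2443 -0.0002] [315. 149.]
call jig 0.88 [0.519  0.242  0.0748] [295. 146.]
call wedge_mid 0.97 [0.6695 0.0238 0.0397] [322. 386.]
call wedge_mid 0.93 [0.5617 0.1995 0.1962] [312. 277.]
call wedge_mid 0.6 [ 0.5399 -0.0002  0.0325] [211. 350.]
call wedge_mid 0.63 [0.6651 0.0337 0.0671] [323. 397.]
call wedge_mid 0.61 [0.5619 0.201  0.2294] [313. 308.]
call wedge_head 0.76 [0.6688 0.0294 0.0652] [324. 400.]
call wedge_head 0.63 [0.5669 0.1984 0.2227] [321. 310.]
call wedge_head 0.84 [0.5624 0.2066 0.2306] [321. 299.]
call wedge_head 0.73 [0.5345 0.0072 0.0105] [215. 332.]
call wedge_head 0.55 [0.6649 0.0362 0.0653]
[... 521 characters left out ...]
7]
scene wedge_mid 0.64 [ 0.5588 -0.1916  0.0354]
scene wedge_mid 0.64 [0.6735 0.0283 0.0413]
scene wedge_mid 0.52 [5.418e-01 3.000e-04 3.700e-02]
scene wedge_mid 0.47 [0.5673 0.1983 0.1943]
scene wedge_head 0.85 [ 0.556  -0.1929  0.0593]
scene wedge_head 0.78 [ 0.5426 -0.0015  0.0638]
scene wedge_head 0.76 [0.5723 0.1937 0.2192]
scene wedge_head 0.55 [0.6708 0.0241 0.0662]
scene wedge 0.82 [ 0.5616 -0.1932 -0.0032]
scene wedge 0.76 [0.6732 0.0298 0.0015]
scene wedge 0.63 [0.5578 0.213  0.1649]
scene wedge 0.58 [ 0.5395  0.0008 -0.0034]
t 10.85 tcp [0.5719 0.1896 0.2759] yaw 120.02 slide [ 0.0013 -0.0014  0.0579] twist 0.0 q6 -0.32 F [-0.3 -0.2 -1.8] grip 0.2706891093737895 59.17303383350372
```

View pics/w5.png

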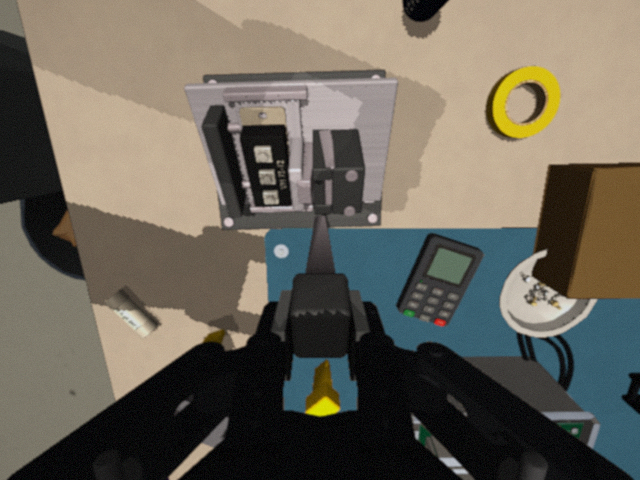

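The wrist view shows the wedge tip at (320,217). The jig is at (190–395, 70–230), with the dark jaw block at (340,165) and the slot on its left side at about (312,175). I'll overlay the estimated mouth on a zoomed crop.

```bash
cat > ov.py <<'E'
from h import *
im=cv2.imread('pics/w5.png'); m=vision.camera_model('wrist')
def ray(u,v,z):
    f=240/np.tan(np.radians(m['vfov'])/2); R=np.array(m['R']); C=-R.T@np.array(m['t'])
    d=R.T@np.array([(u-m['cx'])/f,(v-m['cy'])/f,1]); return C+d*(z-C[2])/d[2]
a,b=ray(222,229,.008),ray(379,227,.008); c,d=ray(204,78,.008),ray(384,72,.008)
for p,q in((a,b),(c,d)): print('y-axis yaw',np.degrees(np.arctan2(*(p-q)[1::-1])).round(2),np.linalg.norm(p-q).round(4))
print('base centre',((a+b+c+d)/4).round(4))
yaw=np.radians(120); h=np.array([np.cos(yaw),np.sin(yaw),0]); up=np.array([0,0,1])
x=.866*h+.5*up; z=-.5*h+.866*up; y=np.cross(z,x)
M=np.array([.552,.224,.101]); s=4; x0,y0=270,110
o=cv2.resize(im[y0:y0+140,x0:x0+120],None,fx=s,fy=s,interpolation=2)
P=[M+i*x+j*y for i,j in((.012,.0056),(.012,-.0056),(-.012,-.0056),(-.012,.0056))]
cv2.polylines(o,[np.int32([(px(m,p)-[x0,y0])*s for p in P])],True,(0,0,255),1)
P=[M+i*x+j*y for i,j in((.022,-.0056),(.022,-.034),(-.022,-.034),(-.022,-.0056))]
cv2.polylines(o,[np.int32([(px(m,p)-[x0,y0])*s for p in P])],True,(0,255,0),1)
for n in range(0,120,20): cv2.putText(o,str(x0+n),(n*s,10),0,.4,(0,255,255))
for n in range(20,140,20): cv2.putText(o,str(y0+n),(0,n*s),0,.4,(0,255,255))
cv2.imwrite('pics/ov.png',o)
E
python3 ov.py
```

```text
y-axis yaw -149.17 0.1662
y-axis yaw -148.21 0.1659
base centre [0.5226 0.2274 0.008 ]
```

View pics/ov.png

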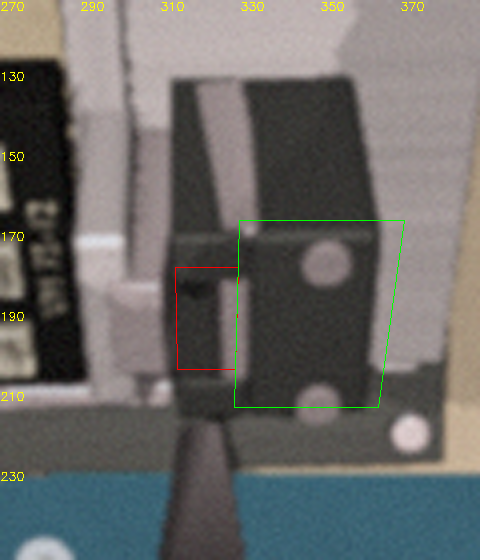

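The overlay shows the slot about 2 px left of and 2.5 px below my red rectangle: dark gap 310–325, liner rows 180–205. The mouth is therefore about (0.5517, 0.2215, 0.100), with yaw about 121.3°. Next I'll check the tip prediction against its pixel and work out the approach.

```bash
cat > ap.py <<'E'
from h import *
m=vision.camera_model('wrist'); p,R,s=tool()
g=p+.054*R[:,2]
for t in (20,24,28,32):
    a=np.radians(t); ax=-np.sin(a)*R[:,0]-np.cos(a)*R[:,2]  # head dir
    for hc in (.058,.062,.066): print(t,hc,px(m,g-hc*ax).round(1), px(m,g+(.074-hc)*ax).round(1))
yaw=np.radians(121.3); h=np.array([np.cos(yaw),np.sin(yaw),0]); up=np.array([0,0,1])
z=-.5*h+.866*up; M=np.array([.5517,.2215,.0999])
a=np.radians(26)
ax=-np.sin(a)*h+np.cos(a)*up
for d in (.010,-.010,-.026):
    tip=M+d*z; print(d); go(tip+.062*ax+.054*up,121.3)
E
python3 ap.py
```

```text
20 0.058 [322.1 244.3] [323.  362.1]
20 0.062 [322.1 240. ] [322.9 353.1]
20 0.066 [322.1 235.8] [322.9 344.5]
24 0.058 [322.2 238.8] [323.  363.6]
24 0.062 [322.1 234.1] [322.9 354.2]
24 0.066 [322.1 229.6] [322.9 345.3]
28 0.058 [322.2 233.5] [323.  364.9]
28 0.062 [322.2 228.4] [322.9 355.2]
28 0.066 [322.1 223.6] [322.8 345.9]
32 0.058 [322.2 228.4] [322.9 366. ]
32 0.062 [322.2 223. ] [322.9 356.1]
32 0.066 [322.2 217.7] [322.8 346.5]
0.01
t 10.85 tcp [0.5719 0.1896 0.2759] yaw 120.02 slide [ 0.0056 -0.0008  0.0576] twist -0.022 q6 -0.32 F [-0.3 -0.2 -1.8] grip 0.2706891093737895 59.17303383350372
-0.01
t 10.85 tcp [0.5719 0.1896 0.2759] yaw 120.02 slide [ 0.0156 -0.001   0.075 ] twist -0.022 q6 -0.32 F [-0.3 -0.2 -1.8] grip 0.2706891093737895 59.17303383350372
-0.026
t 10.85 tcp [0.5719 0.1896 0.2759] yaw 120.02 slide [ 0.0236 -0.0012  0.0888] twist -0.022 q6 -0.32 F [-0.3 -0.2 -1.8] grip 0.2706891093737895 59.17303383350372
```

Tip agrees with a tilt of about 28°. Approaching to 10 mm above the mouth.

```bash
python3 -m handwheel '[{"slide":[0.001,0,0.015],"twist":-0.022},{"slide":[0.002,-0.001,0.035],"twist":-0.022},{"slide":[0.0037,-0.001,0.05],"twist":-0.022},{"slide":[0.0037,-0.001,0.0585],"twist":-0.022},{"slide":[0.0037,-0.001,0.0585],"twist":-0.022}]' 1
sed -i 's/radians(26)/radians(28)/' ap.py; python3 ap.py | tail -6
python3 - <<'E'
from h import *
im,m=grab('wrist','w6.png'); cv2.imwrite('pics/c6.png',cv2.resize(im[90:290,230:430,::-1],(600,600),interpolation=2))
E
```

```text
clock: 11.35
ee_pos: [0.5678, 0.1921, 0.2148]
orientation: [0.49, 0.872, -0.001, -0.002]
contact_force: [-0.6, 0.4, -0.8]
gripper_width: 0.271
grip_force: 59.2
0.01
t 11.35 tcp [0.5678 0.1921 0.2148] yaw 121.31 slide [-0.0006  0.0015 -0.0025] twist 0.0 q6 -0.34 F [-0.6  0.4 -0.8] grip 0.27138696677509855 59.180243611335754
-0.01
t 11.35 tcp [0.5678 0.1921 0.2148] yaw 121.31 slide [0.0093 0.0016 0.0149] twist 0.0 q6 -0.34 F [-0.6  0.4 -0.8] grip 0.27138696677509855 59.180243611335754
-0.026
t 11.35 tcp [0.5678 0.1921 0.2148] yaw 121.31 slide [0.0173 0.0016 0.0287] twist 0.0 q6 -0.34 F [-0.6  0.4 -0.8] grip 0.27138696677509855 59.180243611335754
```

View pics/c6.png

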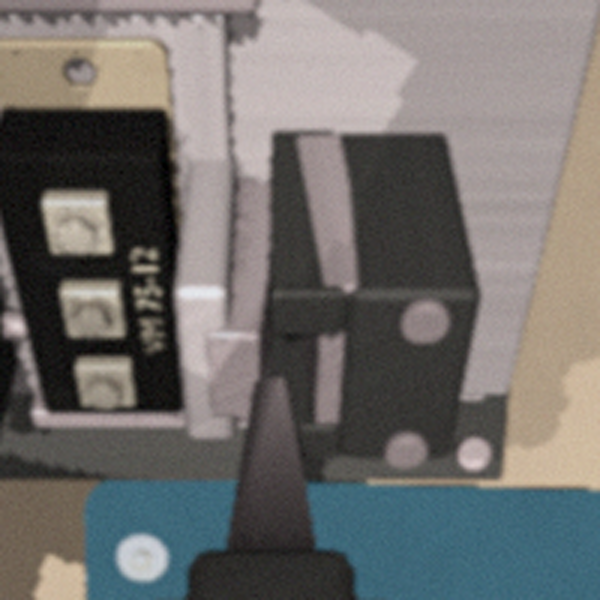

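The tip at crop (275,380) sits left of the slot's centre (265–318, so about 291), which calls for about +3 mm along tool y. I'll shift over and enter along the slot axis.

```bash
python3 -m handwheel '[{"slide":[0,0.0032,0],"twist":0},{"slide":[0,0.0032,0],"twist":0},{"slide":[0.004,0.0032,0.006],"twist":0},{"slide":[0.007,0.0032,0.011],"twist":0},{"slide":[0.0093,0.0032,0.015],"twist":0},{"slide":[0.0093,0.0032,0.015],"twist":0}]' 1
python3 ap.py | tail -1
python3 - <<'E'
from h import *
im,m=grab('wrist','w7.png'); cv2.imwrite('pics/c7.png',cv2.resize(im[90:290,230:430,::-1],(600,600),interpolation=2))
E
```

```text
clock: 12.0
ee_pos: [0.57, 0.1997, 0.2099]
orientation: [0.489, 0.872, -0.001, 0.005]
contact_force: [-5.1, -11.1, 24.2]
gripper_width: 0.267
grip_force: 62.8
t 12.0 tcp [0.57   0.1997 0.2099] yaw 121.49 slide [ 0.0123 -0.0043  0.0237] twist 0.003 q6 -0.32 F [ -5.1 -11.1  24.2] grip 0.26681287942596355 62.84363508224487
```

View pics/c7.png

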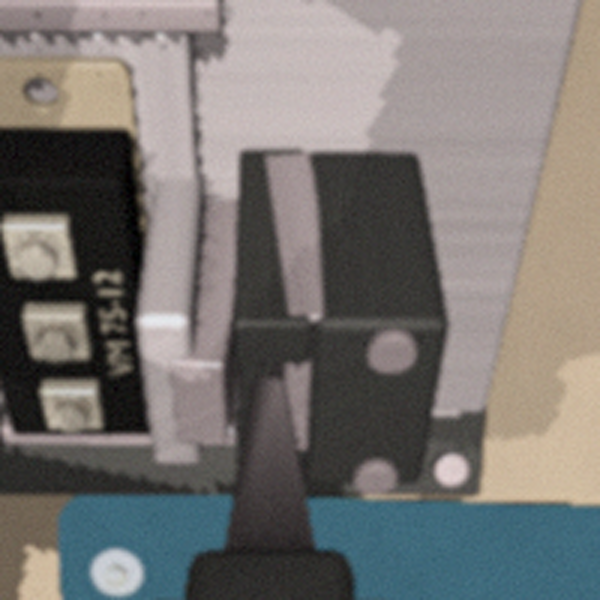

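The tip landed on the right-hand liner: tip centre 272, slot 235–285 with centre 260. That's about 2.6 mm too far, since the arm hadn't settled earlier. I'll retreat, let it settle and look again.

```bash
python3 -m handwheel '[{"slide":[-0.004,-0.001,-0.008],"twist":0},{"slide":[-0.0093,-0.0026,-0.015],"twist":0},{"slide":[-0.0093,-0.0026,-0.015],"twist":0},{"slide":[-0.0093,-0.0026,-0.015],"twist":0},{"slide":[-0.0093,-0.0026,-0.015],"twist":0}]' 1
python3 ap.py | tail -6
python3 - <<'E'
from h import *
im,m=grab('wrist','w8.png'); cv2.imwrite('pics/c8.png',cv2.resize(im[90:290,230:430,::-1],(600,600),interpolation=2))
E
```

```text
clock: 12.55
ee_pos: [0.5689, 0.1927, 0.2162]
orientation: [0.49, 0.872, -0.001, -0.001]
contact_force: [-0.5, 0.3, -0.8]
gripper_width: 0.268
grip_force: 59.2
0.01
t 12.55 tcp [0.5689 0.1927 0.2162] yaw 121.29 slide [-0.0005  0.0002 -0.0011] twist -0.0 q6 -0.34 F [-0.5  0.3 -0.8] grip 0.26848190494059015 59.22850728034973
-0.01
t 12.55 tcp [0.5689 0.1927 0.2162] yaw 121.29 slide [0.0094 0.0003 0.0162] twist -0.0 q6 -0.34 F [-0.5  0.3 -0.8] grip 0.26848190494059015 59.22850728034973
-0.026
t 12.55 tcp [0.5689 0.1927 0.2162] yaw 121.29 slide [0.0174 0.0003 0.0301] twist -0.0 q6 -0.34 F [-0.5  0.3 -0.8] grip 0.26848190494059015 59.22850728034973
```

View pics/c8.png

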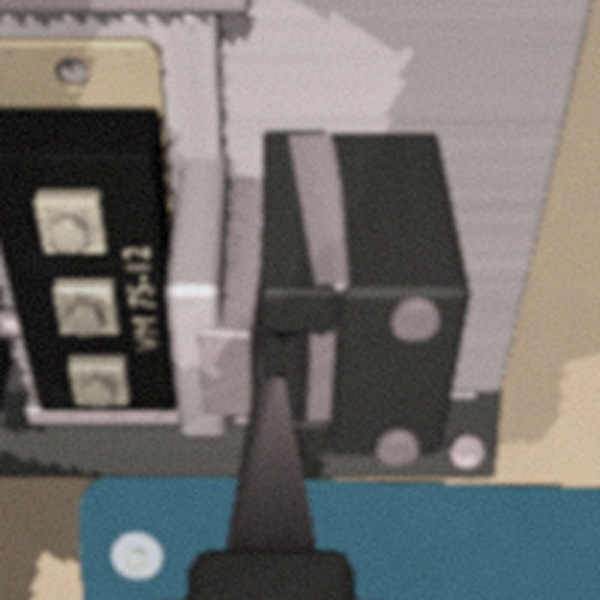

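The slot centre is at about 282 against the tip at 275, so 1.4 mm still to go along tool y. I'll shift and settle before descending.

```bash
python3 -m handwheel '[{"slide":[0,0.0014,0],"twist":0},{"slide":[0,0.0014,0],"twist":0},{"slide":[0,0.0014,0],"twist":0}]' 1 | sed -n 2p
python3 ap.py | tail -5 | head -2
python3 -m handwheel '[{"slide":[0.003,0,0.005],"twist":0},{"slide":[0.006,0,0.010],"twist":0},{"slide":[0.0094,0,0.016],"twist":0},{"slide":[0.0094,0,0.016],"twist":0}]' 1
python3 ap.py | tail -1
```

```text
ee_pos: [0.5708, 0.1935, 0.2172]
t 12.9 tcp [0.5708 0.1935 0.2172] yaw 121.29 slide [-0.0002 -0.0018 -0.0001] twist -0.0 q6 -0.34 F [ 0.9 -0.1 -1.3] grip 0.2751361574753476 59.23166871070862
-0.01
clock: 13.3
ee_pos: [0.57, 0.199, 0.2097]
orientation: [0.489, 0.872, -0.001, 0.006]
contact_force: [-4.0, -12.1, 26.1]
gripper_width: 0.264
grip_force: 63.0
t 13.3 tcp [0.57   0.199  0.2097] yaw 121.47 slide [ 0.0129 -0.004   0.0234] twist 0.003 q6 -0.32 F [ -4.  -12.1  26.1] grip 0.2644648424154195 63.00775945186615
```

I've used all ten pictures, so from here I work from numbers. I'll fit the jaw block's known corners, as read in the last picture, to find the slot's true centreline, and back off at the same time.

```bash
python3 -m handwheel '[{"slide":[-0.004,0,-0.008],"twist":0},{"slide":[-0.0094,0,-0.016],"twist":0},{"slide":[-0.0094,0,-0.016],"twist":0},{"slide":[-0.0094,0,-0.016],"twist":0}]' 1 | sed -n 2p
cat > fit.py <<'E'
from h import *
from scipy.optimize import least_squares
m=vision.camera_model('wrist'); p,R,s=tool(); Rc=np.array(m['R']); t=np.array(m['t'])
A=Rc@R; b=Rc@p+t                       # cam = A*tool + b
p8=np.array([.5689,.1927,.2162]); R8=Ro.from_quat([.49,.872,-.001,-.001]).as_matrix()
m8=dict(m); m8['R']=A@R8.T; m8['t']=b-A@R8.T@p8
def fr(yaw):
    h=np.array([np.cos(yaw),np.sin(yaw),0]);up=np.array([0,0,1.]);x=.866*h+.5*up;z=-.5*h+.866*up;return x,np.cross(z,x),z
def P(v,q): 
    x,y,z=fr(v[3]); return px(m8,v[:3]+q[0]*x+q[1]*y+q[2]*z)
obs=[((.022,-.034,0),(386,186.7)),((-.022,-.034,0),(378.3,241.7))]
v0=np.array([.5520,.2235,.101,np.radians(121.3)]); sg=np.array([.004,.004,.002,.02])
f=lambda v:np.r_[np.concatenate([(P(v,q)-o)/1.0 for q,o in obs]),(v-v0)/sg]
v=least_squares(f,v0).x; print('M',v[:3].round(4),np.degrees(v[3]).round(1),'res',f(v).round(1))
for n,q in dict(jt=(.012,-.0056,0),jb=(-.012,-.0056,0),ct=(.012,.0056,0),cb=(-.012,.0056,0),mid=(0,0,0),er=(.022,-.0056,0),jbl=(-.022,-.0056,0),deepj=(0,-.0056+.0044,-.05)).items(): print(n,P(v,q).round(1),((P(v,q)-[230,90])*3).round(0))
tip=lambda a:p8+.054*R8[:,2]+.062*(np.sin(a)*R8[:,0]+np.cos(a)*R8[:,2])
x,y,z=fr(v[3])
for a in (26,30): d=tip(np.radians(a))-v[:3]; print('tip in slot frame',a,(np.array([d@x,d@y,d@z])*1e3).round(1),px(m8,tip(np.radians(a))).round(1))
E
python3 fit.py
```

```text
ee_pos: [0.5704, 0.1934, 0.2165]
M [0.5514 0.2214 0.1004] 122.5 res [ 0.8 -0.4 -0.8  0.4 -0.2 -0.5 -0.3  1. ]
jt [332.5 201.7] [308. 335.]
jb [332.1 231.9] [306. 426.]
ct [312.1 202.1] [246. 336.]
cb [313.5 232.2] [251. 427.]
mid [322.6 217.7] [278. 383.]
er [332.7 187.3] [308. 292.]
jbl [332.  242.9] [306. 459.]
deepj [323.5 166.2] [280. 229.]
tip in slot frame 26 [-2.5  0.4  8.5] [322.1 231.3]
tip in slot frame 30 [1.9 0.3 8.3] [322.1 225.7]
```

The fit holds: the predicted jaw edge and slot rows match the light strip at (308, 335–426). The mouth is at (0.5514, 0.2214, 0.1004) with yaw 122.5°, so the last pose was about 1.5 mm too far along tool +y.

```bash
python3 -m handwheel '[{"slide":[0,-0.0014,0],"twist":-0.02},{"slide":[0,-0.0014,0],"twist":-0.02},{"slide":[0,-0.0014,0],"twist":-0.02}]' 1 | sed -n 2p
python3 -m handwheel '[{"slide":[0.0025,0,0.0043],"twist":0},{"slide":[0.005,0,0.0087],"twist":0},{"slide":[0.0065,0,0.0113],"twist":0},{"slide":[0.0065,0,0.0113],"twist":0}]' 1
cat > st.py <<'E'
from h import *
p,R,s=tool(); yaw=np.radians(122.5); M=np.array([.5514,.2214,.1004])
h=np.array([np.cos(yaw),np.sin(yaw),0]);up=np.array([0,0,1.]);S=np.c_[.866*h+.5*up,np.cross(up,h),-.5*h+.866*up]
a=np.radians(28); tip=p+.054*R[:,2]+.062*(np.sin(a)*R[:,0]+np.cos(a)*R[:,2])
print('tip in slot mm',(S.T@(tip-M)*1e3).round(1),'F slot',(S.T@np.array(s['contact_force'])).round(1),'yaw',np.degrees(np.arctan2(R[1,0],R[0,0])).round(1),'tipaxis',R[:,2].round(3))
E
python3 st.py
```

```text
ee_pos: [0.5692, 0.1927, 0.2166]
clock: 14.4
ee_pos: [0.5677, 0.1969, 0.2099]
orientation: [0.481, 0.877, -0.001, 0.002]
contact_force: [-3.0, -5.8, 14.0]
gripper_width: 0.27
grip_force: 61.3
tip in slot mm [-0.4 -0.6  1. ] F slot [ 4.2  5.7 13.8] yaw 122.5 tipaxis [ 0.003 -0.004 -1.   ]
```

```bash
cat >> st.py <<'E'
F=np.array(s['contact_force']);T=np.array(s['wrist_torque']);r0=np.cross(F,T)/(F@F)
print('F',F,'T',T)
for q in (p,):
    c=S.T@(q+r0-M); d=S.T@F; print('contact at z=0 (slot mm)',((c-d*c[2]/d[2])*1e3).round(1),'pitch',(F@T/np.linalg.norm(F)).round(3))
E
python3 st.py
python3 -m handwheel '[{"slide":[-0.0065,0,-0.0113],"twist":0},{"slide":[-0.0065,0,-0.0113],"twist":0},{"slide":[-0.0065,0,-0.0113],"twist":0}]' 1|sed -n 2,4p
python3 st.py; python3 look.py w9.png slot_mouth wedge_mid wedge_head wedge | grep call | awk '$4>0.5'
```

```text
tip in slot mm [-0.4 -0.6  1. ] F slot [ 4.2  5.7 13.8] yaw 122.5 tipaxis [ 0.003 -0.004 -1.   ]
F [-3.01607644 -5.82817305 14.01060559] T [-1.11828284  0.80057714  0.08928344]
contact at z=0 (slot mm) [-41.   37.8   0. ] pitch -0.003
ee_pos: [0.5697, 0.1927, 0.2172]
orientation: [0.482, 0.876, 0.0, -0.0]
contact_force: [0.1, 0.1, -2.1]
tip in slot mm [-0.2 -0.1  9.4] F slot [-1.1 -0.2 -1.8] yaw 122.4 tipaxis [ 0.  0. -1.]
F [ 0.14607488  0.09536864 -2.11022869] T [-0.02254833 -0.00385629 -0.03996292]
contact at z=0 (slot mm) [-25.9 -14.9   0. ] pitch 0.038
call slot_mouth 0.92 [0.5526 0.2221 0.0981] [324. 216.]
call slot_mouth 0.65 [0.5182 0.2425 0.0775] [295. 151.]
call wedge_mid 0.78 [0.5632 0.1986 0.1405] [318. 287.]
call wedge_mid 0.43 [0.5386 0.0012 0.0354] [183. 387.]
call wedge_mid 0.95 [0.5615 0.2034 0.1709] [320. 310.]
call wedge_mid 0.74 [0.6674 0.0292 0.0163] [316. 409.]
call wedge_mid 0.55 [0.5477 0.0141 0.0631] [186. 405.]
call wedge_head 0.7 [0.5646 0.1984 0.1586] [320. 308.]
call wedge_head 0.5 [0.5335 0.0001 0.0642] [164. 410.]
call wedge_head 0.96 [0.5559 0.2071 0.1692] [313. 294.]
call wedge_head 0.49 [0.5401 0.0162 0.0621] [180. 398.]
call wedge 0.92 [0.5556 0.2135 0.1002] [321. 231.]
call wedge 0.53 [ 0.6709  0.0221 -0.0015] [315. 402.]
call wedge 0.79 [0.5616 0.2059 0.1671] [323. 301.]
call wedge 0.78 [0.6699 0.0303 0.0128] [319. 407.]
call wedge 0.43 [0.5454 0.0133 0.0622] [184. 403.]
```

```bash
cat >> fit.py <<'E'
print('---')
for a in range(18,36,3):
    q=np.radians(a); u=np.sin(q)*R8[:,0]+np.cos(q)*R8[:,2]; w_=np.cos(q)*R8[:,0]-np.sin(q)*R8[:,2]
    T=p8+.054*R8[:,2]+.062*u; d=T-v[:3]
    print(a,'uphill corner px',px(m8,T+.01*w_).round(1),'head top far/near',px(m8,T+.074*u+.016*w_).round(1),'tip slot',(np.array([d@x,d@y,d@z])*1e3).round(1))
im=cv2.imread('pics/w8.png').astype(int)
for r in range(205,236,2): print(r,im[r,310:338].sum(1)//3)
E
python3 fit.py | sed -n '/---/,$p'
```

```text
---
18 uphill corner px [322.1 228.8] head top far/near [321.7 165.6] tip slot [-11.1   0.6   9.7]
21 uphill corner px [322.2 224.6] head top far/near [321.7 156.8] tip slot [-7.9  0.5  9.1]
24 uphill corner px [322.2 220.5] head top far/near [321.8 148. ] tip slot [-4.7  0.4  8.7]
27 uphill corner px [322.2 216.5] head top far/near [321.8 139. ] tip slot [-1.4  0.4  8.5]
30 uphill corner px [322.3 212.6] head top far/near [321.9 130. ] tip slot [1.8 0.3 8.4]
33 uphill corner px [322.3 208.9] head top far/near [321.9 120.8] tip slot [5.1 0.3 8.5]
205 [134 137 122  92  53  42  43  48  42  48  53  55  53  49  49  49  56  56
  46  44  45  44  68 104 130 137 137 133]
207 [133 135 123  89  57  44  49  44  48  47  53  56  50  47  48  50  54  53
  48  53  48  50  66  97 126 137 135 135]
209 [141 140 127  95  60  47  58  58  50  45  50  50  50  51  55  54  55  51
  52  44  46  49  65  97 127 137 137 142]
211 [141 138 124  98  61  46  60  57  54  52  53  47  52  53  48  55  55  53
  48  48  48  51  61 105 128 139 137 140]
213 [138 136 126  98  60  52  63  57  49  51  50  56  48  51  49  51  5
[... 600 characters left out ...]

  52  47  51  60  97 122 138 139 133 134]
225 [139 141 130  93  66  49  62  68  79  91  96  96  98 100  99  92  78  53
  50  45  42  56  97 122 132 135 133 135]
227 [136 127 112  78  55  51  65  77  79  93  94  93  96 101  99  92  81  66
  47  47  45  65  99 126 136 135 136 134]
229 [149 141 108  68  55  52  67  79  80  90  92  84  92  92  95  87  81  64
  50  51  53  63  89 119 125 126 123 121]
231 [112 108  81  57  52  58  69  81  89  93  90  88  95  85  91  93  86  75
  72  67  74  81  82  79  87  82  88  76]
233 [85 70 55 51 59 58 71 82 87 87 86 85 84 90 92 88 88 71 57 48 54 58 54 57
 56 59 58 57]
235 [90 69 53 47 56 71 71 79 84 84 85 88 83 81 82 86 89 80 64 51 48 52 53 53
 55 56 50 50]
```

The tip edge at row 216, with the grasp about 3 mm above the head centre, means a tilt of about 25° and a tip roughly 4.5 mm downhill of the slot centre. That agrees with the network, and explains the contact on the downhill end. I'll shift uphill and enter.

```bash
sed -i 's/radians(28)/radians(25)/;s/\.062\*/.065*/' st.py; python3 st.py | head -1
python3 -m handwheel '[{"slide":[0.004,0,-0.002],"twist":0},{"slide":[0.004,0,-0.002],"twist":0},{"slide":[0.0065,0,0.0023],"twist":0},{"slide":[0.009,0,0.0067],"twist":0},{"slide":[0.0115,0,0.011],"twist":0},{"slide":[0.0115,0,0.011],"twist":0}]' 1
python3 st.py | head -1
```

```text
tip in slot mm [-3.7  0.2  6.5] F slot [ 0.2  0.4 -0.9] yaw 122.4 tipaxis [-0. -0. -1.]
clock: 15.75
ee_pos: [0.5631, 0.2027, 0.2054]
orientation: [0.481, 0.876, 0.0, -0.0]
contact_force: [0.7, 1.1, -1.5]
gripper_width: 0.268
grip_force: 59.3
tip in slot mm [ 0.8  0.2 -9.6] F slot [-0.3 -1.1 -1.6] yaw 122.4 tipaxis [-0.001  0.    -1.   ]
```

It's in the slot, 10 mm deep with no contact force. Continuing.

```bash
python3 -m handwheel '[{"slide":[0.0015,0,0.0026],"twist":0},{"slide":[0.003,0,0.0052],"twist":0},{"slide":[0.0045,0,0.0078],"twist":0},{"slide":[0.006,0,0.0104],"twist":0},{"slide":[0.0075,0,0.013],"twist":0},{"slide":[0.0075,0,0.013],"twist":0}]' 1 | tail -4
python3 st.py | head -1
```

```text
orientation: [0.482, 0.876, 0.0, 0.001]
contact_force: [4.7, -0.6, -2.6]
gripper_width: 0.268
grip_force: 59.1
tip in slot mm [  0.2  -0.8 -23.1] F slot [-3.9 -3.7 -0.7] yaw 122.4 tipaxis [ 0.002 -0.    -1.   ]
```

```bash
python3 -m handwheel '[{"slide":[0,0,0],"twist":0},{"slide":[0,0,0],"twist":0},{"slide":[0,0,0],"twist":0},{"slide":[0,0,0],"twist":0},{"slide":[0,0,0],"twist":0}]' 0 | tail -3
python3 -m handwheel '[{"slide":[0,0,-0.02],"twist":0},{"slide":[0,0,-0.05],"twist":0},{"slide":[0,0,-0.08],"twist":0},{"slide":[0,0,-0.08],"twist":0}]' 0
cat > wd.py <<'E'
from h import *
yaw=np.radians(122.5); M=np.array([.5514,.2214,.1004])
h=np.array([np.cos(yaw),np.sin(yaw),0]);up=np.array([0,0,1.]);S=np.c_[.866*h+.5*up,np.cross(up,h),-.5*h+.866*up]
for c in ('wrist','top','scene'):
    im,m=grab(c,None)
    for n in ('slot_mouth','wedge_mid','wedge_head','wedge'):
        for d in finder.mark_of(c,n)[:4]:
            X=w(m,d['centre'])
            if np.linalg.norm(X-M)<.09: print(c,n,round(d['score'],2),X.round(4),'slot mm',(S.T@(X-M)*1e3).round(1),px(m,X).round())
E
python3 wd.py
```

```text
contact_force: [-0.2, -0.6, 0.0]
gripper_width: 1.003
grip_force: 0.0
clock: 17.25
ee_pos: [0.5622, 0.2094, 0.2793]
orientation: [0.481, 0.876, 0.004, 0.004]
contact_force: [1.0, -0.7, 0.9]
gripper_width: 0.997
grip_force: 0.0
wrist slot_mouth 0.86 [0.5527 0.2218 0.0994] slot mm [-0.8 -1.4 -0.7] [317. 220.]
wrist wedge_mid 0.94 [0.5534 0.2154 0.1036] slot mm [-3.7  1.6  5.8] [314. 228.]
wrist wedge_head 0.57 [0.5606 0.207  0.1216] slot mm [-4.3 -0.  26.9] [316. 250.]
wrist wedge 0.87 [0.5411 0.2334 0.0724] slot mm [ -0.4   2.2 -32.1] [313. 193.]
top slot_mouth 0.95 [0.5516 0.2212 0.101 ] slot mm [ 0.1 -0.   0.7] [259. 231.]
scene slot_mouth 0.87 [0.5534 0.2255 0.1024] slot mm [ 3.1 -3.9  0.5] [392. 255.]
scene wedge_mid 0.9 [0.5553 0.2165 0.0991] slot mm [-6.1 -0.7  2. ] [387. 255.]
scene wedge_head 0.83 [0.5632 0.2064 0.1219] slot mm [-5.7 -1.9 28.1] [382. 246.]
scene wedge 0.86 [0.5403 0.2382 0.0771] slot mm [  5.8   0.3 -30.2] [399. 264.]
```

The wedge stands loose: tip about 31 mm deep, head centre around z +28, leaning slightly downhill. Now close the fingers, go above the head and push along the slot.

```bash
cat > pu.py <<'E'
from h import *
yaw=np.radians(122.5); M=np.array([.5514,.2214,.1004])
h=np.array([np.cos(yaw),np.sin(yaw),0]);up=np.array([0,0,1.]);S=np.c_[.866*h+.5*up,np.cross(up,h),-.5*h+.866*up]
p,R,s=tool(); C=p+R@np.array([.011,0,r.tip_extent])
print('C slot mm',(S.T@(C-M)*1e3).round(1),'F slot',(S.T@np.array(s['contact_force'])).round(1),'t',s['clock'],'slide to (-2,0,52)',(R.T@(M+S@np.array([-.002,0,.052])-C)).round(4))
E
python3 -m handwheel '[{"slide":[-0.02,0,0],"twist":0},{"slide":[-0.02,0,0],"twist":0},{"slide":[-0.02,0,0],"twist":0},{"slide":[-0.02,0,0],"twist":0},{"slide":[-0.02,0,0],"twist":0},{"slide":[-0.02,0,0],"twist":0}]' 1 | tail -2
python3 pu.py
```

```text
gripper_width: 0.004
grip_force: 0.0
C slot mm [29.8  0.1 98.7] F slot [0.2 0.1 0.6] t 18.6 slide to (-2,0,52) [-0.0042  0.0001  0.0563]
```

```bash
python3 -m handwheel '[{"slide":[-0.004,0,0.02],"twist":0},{"slide":[-0.004,0,0.04],"twist":0},{"slide":[-0.004,0,0.056],"twist":0},{"slide":[-0.004,0,0.056],"twist":0},{"slide":[-0.004,0,0.056],"twist":0}]' 1 | sed -n 4p
python3 pu.py
python3 -m handwheel '[{"slide":[0.0015,0,0.0026],"twist":0},{"slide":[0.003,0,0.0052],"twist":0},{"slide":[0.0045,0,0.0078],"twist":0},{"slide":[0.006,0,0.0104],"twist":0},{"slide":[0.006,0,0.0104],"twist":0}]' 1 | sed -n 4p
python3 pu.py
```

```text
contact_force: [-0.2, -0.1, 0.9]
C slot mm [-2.1  0.2 52.1] F slot [0.5 0.2 0.8] t 19.1 slide to (-2,0,52) [0.0001 0.0002 0.0001]
contact_force: [-0.3, -0.5, -0.3]
C slot mm [-2.   0.2 40.1] F slot [-0.4  0.5 -0.1] t 19.6 slide to (-2,0,52) [-0.006   0.0002 -0.0103]
```

Not touching yet, or only barely. Pushing on in steps.

```bash
python3 -m handwheel '[{"slide":[0.0015,0,0.0026],"twist":0},{"slide":[0.003,0,0.0052],"twist":0},{"slide":[0.0045,0,0.0078],"twist":0},{"slide":[0.0045,0,0.0078],"twist":0}]' 1 | sed -n 4p
python3 pu.py
python3 -m handwheel '[{"slide":[0.001,0,0.0017],"twist":0},{"slide":[0.002,0,0.0035],"twist":0},{"slide":[0.003,0,0.0052],"twist":0},{"slide":[0.003,0,0.0052],"twist":0}]' 1 | sed -n 4p
python3 pu.py
```

```text
contact_force: [-2.2, -4.7, 13.0]
C slot mm [-2.1 -1.3 36. ] F slot [ 4.1  4.4 12.6] t 20.0 slide to (-2,0,52) [-0.008  -0.0012 -0.0139]
contact_force: [-5.3, -11.4, 26.9]
C slot mm [-2.5 -2.7 35.2] F slot [ 7.6 10.6 26.7] t 20.4 slide to (-2,0,52) [-0.0081 -0.0026 -0.0148]
```

```bash
python3 wd.py | grep -v slot_m
python3 - <<'E'
from h import *
p,R,s=tool(); print(s['wrist_torque'],s['contact_force'],R[:,2],r.tip_extent)
E
```

```text
wrist wedge_mid 0.72 [0.5516 0.2167 0.102 ] slot mm [-2.8  2.4  3.4] [312. 237.]
wrist wedge 0.78 [0.5405 0.2386 0.0674] slot mm [  1.1  -0.1 -38.8] [317. 181.]
wrist wedge 0.19 [0.5512 0.2127 0.1008] slot mm [-6.1  4.9  4. ] [308. 242.]
scene wedge_mid 0.8 [0.5545 0.2159 0.0969] slot mm [-7.3  0.3  0.1] [387. 256.]
scene wedge_head 0.75 [0.5656 0.2098 0.1182] slot mm [-6.1 -5.7 24.1] [383. 249.]
scene wedge 0.75 [0.5371 0.2386 0.0718] slot mm [  5.    2.8 -35.8] [400. 265.]
[-1.78147177  0.8970126   0.02675293] [ -4.1167287  -10.96454272  25.45050466] [ 0.01018621 -0.00549905 -0.999933  ] 0.0726
```

The wedge moves but drags, because arm compliance adds side force of about (7.6, 10.6) N. I'll shift the command to cancel it and keep pushing.

```bash
python3 -m handwheel '[{"slide":[0.001,-0.002,0],"twist":0},{"slide":[0.003,-0.004,0],"twist":0},{"slide":[0.003,-0.004,0],"twist":0}]' 1 | sed -n 4p
python3 pu.py
python3 -m handwheel '[{"slide":[0.001,-0.0005,0.001],"twist":0},{"slide":[0.0015,-0.001,0.002],"twist":0},{"slide":[0.0015,-0.001,0.002],"twist":0}]' 1 | sed -n 4p
python3 pu.py
```

```text
contact_force: [1.9, -1.7, 8.3]
C slot mm [ 0.5  0.6 28.6] F slot [ 2.  -0.7  8.4] t 21.45 slide to (-2,0,52) [-0.014   0.0008 -0.0189]
contact_force: [2.9, -2.1, 8.5]
C slot mm [ 0.8  0.8 26.4] F slot [ 1.4 -1.3  9. ] t 21.75 slide to (-2,0,52) [-0.0153  0.001  -0.0206]
```

It freed and slid 9 mm. Continuing.

```bash
python3 -m handwheel '[{"slide":[0.001,-0.0005,0.0017],"twist":0},{"slide":[0.002,-0.0005,0.0035],"twist":0},{"slide":[0.003,-0.001,0.005],"twist":0},{"slide":[0.003,-0.001,0.005],"twist":0}]' 1 | sed -n 4p
python3 pu.py
python3 -m handwheel '[{"slide":[0.001,-0.0005,0.0017],"twist":0},{"slide":[0.002,-0.0005,0.0035],"twist":0},{"slide":[0.003,-0.001,0.005],"twist":0},{"slide":[0.003,-0.001,0.005],"twist":0}]' 1 | sed -n 4p
python3 pu.py; python3 wd.py | grep -v slot_m
```

```text
contact_force: [1.0, -2.8, 15.0]
C slot mm [ 1.   0.9 22.7] F slot [ 5.   0.7 14.4] t 22.15 slide to (-2,0,52) [-0.0174  0.0012 -0.0237]
contact_force: [-2.0, -10.6, 30.6]
C slot mm [ 1.   0.6 22.2] F slot [ 8.5  7.3 30.4] t 22.55 slide to (-2,0,52) [-0.0178  0.001  -0.0241]
wrist wedge_mid 0.84 [0.5456 0.2224 0.0894] slot mm [ -2.1   4.3 -11.5] [315. 238.]
wrist wedge_head 0.59 [0.5507 0.2162 0.1089] slot mm [0.8 3.4 9.3] [317. 265.]
wrist wedge 0.6 [0.5356 0.2395 0.0566] slot mm [ -1.3   3.6 -49.8] [316. 191.]
scene wedge_mid 0.8 [0.5495 0.2243 0.0837] slot mm [ -5.3   0.  -16.2] [392. 261.]
scene wedge_head 0.47 [0.5565 0.2142 0.1077] slot mm [-4.  -0.4 10.7] [386. 252.]
```

It stops firmly at 30 N, and the estimates agree with home. I'll cancel the side force once more to check that it isn't merely jammed short.

```bash
python3 -m handwheel '[{"slide":[0.001,-0.002,0],"twist":0},{"slide":[0.003,-0.004,0],"twist":0},{"slide":[0.003,-0.004,0],"twist":0}]' 1 | sed -n 4p
python3 pu.py
python3 -m handwheel '[{"slide":[-0.001,0.001,0.0015],"twist":0},{"slide":[-0.002,0.002,0.0015],"twist":0},{"slide":[-0.002,0.002,0.0015],"twist":0}]' 1 | sed -n 4p
python3 pu.py
```

```text
contact_force: [6.5, -7.2, 23.0]
C slot mm [ 3.2  1.  21.1] F slot [ 3.2 -1.7 24.7] t 23.6 slide to (-2,0,52) [-0.0203  0.0016 -0.0239]
contact_force: [-2.4, -5.6, 33.8]
C slot mm [ 2.9  0.7 21. ] F slot [13.9  5.  31. ] t 23.9 slide to (-2,0,52) [-0.02    0.0012 -0.0242]
```

```bash
python3 -m handwheel '[{"slide":[-0.005,0,-0.009],"twist":0},{"slide":[-0.01,0,-0.02],"twist":0},{"slide":[-0.01,0,-0.05],"twist":0},{"slide":[-0.01,0,-0.08],"twist":0},{"slide":[-0.01,0,-0.1],"twist":0},{"slide":[-0.01,0,-0.1],"twist":0}]' 1 | sed -n 4p
python3 wd.py; python3 wd.py
python3 - <<'E'
from h import *
a=cv2.imread('pics/top5.png'); im,m=grab('top','top9.png'); b=cv2.imread('pics/top9.png')
# carriage shift: module patch near slot y=+40 ; compare
yaw=np.radians(122.5); M=np.array([.5514,.2214,.1004])
h=np.array([np.cos(yaw),np.sin(yaw),0]);up=np.array([0,0,1.]);S=np.c_[.866*h+.5*up,np.cross(up,h),-.5*h+.866*up]
for n in('scene','top'):
    A=cv2.imread(f'pics/{n}5.png'); im,m=grab(n,n+'9.png'); B=cv2.imread(f'pics/{n}9.png')
    u=px(m,M+S@np.array([0,.040,-.017])); v=px(m,M+S@np.array([0,.0435,-.017]))
    c=np.int32(u.round()); k=13
    g=[cv2.cvtColor(cv2.resize(X[c[1]-k:c[1]+k,c[0]-k:c[0]+k],None,fx=8,fy=8,interpolation=2),6).astype(np.float32) for X in (A,B)]
    print(n,'expected',(v-u).round(2),'measured',np.array(cv2.phaseCorrelate(g[0],g[1],cv2.createHanningWindow(g[0].shape[::-1],5))[0])/8)
E
```

```text
contact_force: [-0.6, -0.3, 0.5]
wrist slot_mouth 0.92 [0.5518 0.2227 0.0993] slot mm [ 0.2 -1.  -1.4] [331. 206.]
wrist wedge_mid 0.96 [0.5476 0.2215 0.0894] slot mm [ -3.7   3.1 -10.6] [326. 202.]
wrist wedge_head 0.6 [0.5511 0.2182 0.107 ] slot mm [1.1 1.9 7. ] [328. 213.]
wrist wedge_head 0.43 [0.5354 0.2401 0.0522] slot mm [ -3.    3.4 -53.9] [325. 169.]
wrist wedge 0.92 [0.5381 0.2404 0.0527] slot mm [ -3.8   1.  -52.8] [327. 170.]
top slot_mouth 0.9 [0.5522 0.2246 0.102 ] slot mm [ 2.8 -2.4  0.3] [258. 231.]
scene slot_mouth 0.6 [0.5551 0.224  0.1014] slot mm [ 0.7 -4.5  0.8] [391. 255.]
scene wedge_mid 0.65 [0.5493 0.2247 0.0859] slot mm [ -3.9  -0.  -14.5] [392. 260.]
scene wedge_head 0.53 [0.5592 0.2139 0.1093] slot mm [-4.6 -2.6 13. ] [386. 252.]
wrist slot_mouth 0.69 [0.5515 0.2221 0.0998] slot mm [ 0.2 -0.5 -0.8] [334. 208.]
wrist wedge_mid 0.79 [0.5497 0.2226 0.0907] slot mm [-3.2  0.8 -9.4] [332. 204.]
wrist wedge_head 0.92 [0.5519 0.2182 0.1108] slot mm [ 2.6  1.2 10.5] [332. 216.]
wrist wedge 0.71 [0.537  0.2395 0.0525] slot mm [ -4.    2.4 -52.9] [329. 172.]
top slot_mouth 0.62 [0.5545 0.2228 0.105 ] slot mm [ 1.9 -3.4  4.3] [258. 230.]
scene slot_mouth 0.67 [0.5529 0.2215 0.1039] slot mm [ 1.2 -1.3  3.4] [390. 254.]
scene wedge_mid 0.73 [0.5505 0.2222 0.0847] slot mm [ -6.8   0.3 -14.2] [390. 261.]
scene wedge_head 0.64 [0.5593 0.2154 0.1118] slot mm [-2.4 -3.5 14.5] [386. 251.]
scene expected [-0.19 -0.95] measured [ 0.01214501 -0.04747209]
top expected [0.68 1.1 ] measured [0.92834309 0.93690012]
```

Run:
```python
from h import *
m=vision.camera_model('top')
yaw=np.radians(122.5); M=np.array([.5514,.2214,.1004])
h=np.array([np.cos(yaw),np.sin(yaw),0]);up=np.array([0,0,1.]);S=np.c_[.866*h+.5*up,np.cross(up,h),-.5*h+.866*up]
G=lambda n:cv2.cvtColor(cv2.imread(f'pics/{n}.png'),6).astype(np.float32)
e=px(m,M+S@np.array([0,.0435,-.017]))-px(m,M+S@np.array([0,.040,-.017]))
B=G('top9')
for ref in ('top0','top5'):
  A=G(ref)
  for nm,q in dict(module=(0,.04,-.017),mod2=(.008,.04,-.017),mod3=(-.008,.04,-.017),stop=(0,.075,-.01),tape=None).items():
    c=px(m,M+S@np.array(q)) if q else np.array([207.,188])
    for k in (16,22):
      a,b=[cv2.resize(cv2.getRectSubPix(X,(k,k),tuple(map(float,c))),None,fx=8,fy=8,interpolation=2) for X in(A,B)]
      d=np.array(cv2.phaseCorrelate(a,b,cv2.createHanningWindow(a.shape[::-1],5))[0])/8
      print(ref,nm,k,'shift mm',(d@e/(e@e)*3.5).round(2))
```

```text
top0 module 16 shift mm -0.09
top0 module 22 shift mm -0.03
top0 mod2 16 shift mm 0.29
top0 mod2 22 shift mm -0.09
top0 mod3 16 shift mm 0.05
top0 mod3 22 shift mm -0.01
top0 stop 16 shift mm -0.05
top0 stop 22 shift mm 0.09
top0 tape 16 shift mm -0.04
top0 tape 22 shift mm 0.02
top5 module 16 shift mm 0.11
top5 module 22 shift mm 0.07
top5 mod2 16 shift mm 0.29
top5 mod2 22 shift mm -0.03
top5 mod3 16 shift mm 0.0
top5 mod3 22 shift mm 0.0
top5 stop 16 shift mm -0.18
top5 stop 22 shift mm 0.86
top5 tape 16 shift mm -0.04
top5 tape 22 shift mm -0.0
```

Those patches are too coarse to be conclusive. I'll measure in wrist images rectified to the slot's plane, using the jaw block as reference.

```bash
cat > rec.py <<'E'
from h import *
yaw=np.radians(122.5); M=np.array([.5514,.2214,.1004])
h=np.array([np.cos(yaw),np.sin(yaw),0]);up=np.array([0,0,1.]);S=np.c_[.866*h+.5*up,np.cross(up,h),-.5*h+.866*up]
m=vision.camera_model('wrist'); p,R,s=tool(); print('tcp',p.round(4)); A=np.array(m['R'])@R; b=np.array(m['R'])@p+np.array(m['t'])
def mod(pos,q):
    Rt=Ro.from_quat(q/np.linalg.norm(q)).as_matrix(); k=dict(m); k['R']=A@Rt.T; k['t']=b-A@Rt.T@np.array(pos); return k
now=vision.grab_frame('wrist'); cv2.imwrite('pics/w12.png',now[...,::-1])
def rect(im,k,z,x0,x1,y0,y1,sc=.00025):
    q=np.float32([px(k,M+S@np.array([x,y,z])) for x,y in((x1,y0),(x1,y1),(x0,y1),(x0,y0))])
    W,H=int((y1-y0)/sc),int((x1-x0)/sc)
    return cv2.warpPerspective(cv2.cvtColor(im,6),cv2.getPerspectiveTransform(q,np.float32([[0,0],[W,0],[W,H],[0,H]])),(W,H))
ref={'w5':mod([.5719,.1896,.2759],np.array([.502,.865,.001,.001])),'w8':mod([.5689,.1927,.2162],np.array([.49,.872,-.001,-.001]))}
for n,k in ref.items():
    im=cv2.imread(f'pics/{n}.png')
    for nm,(z,x0,x1,y0,y1) in dict(module=(-.017,-.020,.020,.026,.056),jaw=(0,-.018,.018,-.033,-.012)).items():
        a=rect(im,k,z,x0,x1,y0,y1); e=.009; b_=rect(now[...,::-1].copy(),m,z,x0-e,x1+e,y0-e,y1+e)
        c=cv2.matchTemplate(b_,a,cv2.TM_CCOEFF_NORMED); _,v,_,l=cv2.minMaxLoc(c)
        print(n,nm,'dy mm',l[0]*.25-9,'dx mm',9-l[1]*.25,'cc',round(v,2))
E
python3 rec.py
```

```text
tcp [0.5567 0.1962 0.2805]
w5 module dy mm 3.0 dx mm 2.25 cc 0.97
w5 jaw dy mm -0.75 dx mm 1.5 cc 0.98
w8 module dy mm 4.0 dx mm 0.25 cc 0.96
w8 jaw dy mm 0.0 dx mm 0.25 cc 0.99
```

Relative to the jaw, the module has moved about 3.75–4.0 mm, so the carriage is locked and the wedge is home. Handing in.

```bash
python3 -c "
from rig import r
print(r.observe()['clock'],r.observe()['contact_force']); print(r.sign_off())"
```

```text
26.2 [ 0.71464108 -0.79326603  0.56165862]
the job is handed in; nothing more can be done
None
```

By my measurements the thick wedge is home in the slot and released, and the carriage has shifted about 3.5–4 mm; I handed the job in at 26.2 s, but no verdict came back and I took no final check on the thin wedge or the other bench items.

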